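Rock the angle gauge on the crowned stud until its pointer settles on the index

ROBOT

A 6-joint arm with a two-finger parallel gripper is mounted at the origin on a cart in front of the work surface, level with it; the furniture and walls round the work are solid. World frame = base frame: x ahead of the robot, y to its left, z up, the work surface at z = 0. Lengths are in mm, angles in rad, forces in N, time in s.
With the tool pointing down it reaches from about 225 to 875 mm from the base axis. Payload 3.4 kg.
Tool frame: the origin (TCP) lies at the very end of the fingers, on their centre line; the grasp point (between the pads) lies 19 mm behind it; z points along the fingers, y is the line along which they close (so a half turn about z gives the same grasp; the last joint's range is limited). The gripper opens to 85 mm and grips with 20 to 120 N. Pads are 22 mm wide; open, the fingers measure 114 mm over their backs; the gripper's body (76 mm by 85 mm) begins 54 mm behind the grasp point. The pads swing forward as they close: fully open they stand 13 mm farther back than shut.
Start: joints at [1.127, 0.276, 1.505, -0, 1.361, -0.121], TCP at [182.421, 545.331, 231.328] pointing down, gripper open.
Joint ranges: [-2.89, 2.89], [-0.75, 2.08], [0.22, 2.7], [-1.18, 4.32], [0.11, 2.71], [-2.7, 2.7]. Speed limits (rad/s): [2.57, 2.57, 3.14, 3.14, 3.14, 3.14].

INTERFACE

Orientations are given as a 3x3 rotation matrix whose columns are the frame's x, y, z axes.
In Python, from workcell import manip gives the robot as it stands. The module is installed in compiled form; this text tells all that it offers.
- The arm moves only by the shell command python3 -m inch FILE [FORCE], which reads ROWS from the file FILE. ROWS is a JSON list of rows, 1 to 5 of them, each of 5 numbers: dx, dy, dz in mm, then a turn about the tool's z in rad, then the finger opening in mm; each row is the pose to reach, as a shift and turn from the pose commanded when the command began, along the tool's axes at that moment; what a row does not reach only later rows make up. A row lasts 1/8 s, in which the tool goes at most 62.5 mm and 0.188 rad, less where a joint would pass 70% of its speed; a pose out of reach is approached as far as the arm can. The fingers move at their own pace and stop on an object; FORCE is the grip in N (left out, the last holds). Time passes only in rows, so rows that do not move let the fingers close. It prints the time, the measured TCP pose, the force, the opening and the grip force at its end. Input that does not fit is refused with a message, and nothing moves.
- manip.state(): the state, without advancing time (a new reading comes with each control period).
- manip.snapshot(name): name is "side" or "top"; returns (picture, depth): 420x560x3 uint8, red, green, blue; 420x560 float32, mm along the optical axis (not along the pixel's ray), 0 where there is no reading.
- manip.camera_info(name): a dict with "mtx" (3x3 intrinsics, pixels), "cam_to_world" (4x4, takes a point from camera to world coordinates). Camera axes: x right, y down, z forward; pixel columns grow to the right and rows downward; lengths in mm; the calibration is good to about 2 mm. A picture is of the moment at which its call begins. camera_info takes no time and is no camera call.
- manip.sign_off(): hands the job in; it is judged then, once.
The state is a dict: "time": time; "joint_pos": joint angles; "joint_vel": joint speeds; "joint_torque": joint torques, N m; "tcp_pos": TCP position; "orientation": TCP orientation; "force": force on the tool from outside, world axes, zero at the start; "wrist_torque": the same for the moment, N m; "width": finger opening in mm; "grasp_force": force on a finger pad.
Only numpy, scipy, OpenCV 4.12 (cv2) and the standard library are available. Lean on these libraries where they do the work, as an engineer would, in place of code of your own. Each camera call takes 0.05 s, during which the arm holds its last target. There are 200 camera calls.

TASK

Take the angle gauge by the grip on its top and stand it upright on the crowned stud of the timber offcut, square across the crown with its dial facing you, pressing it gently so that the sprung stud gives a little. Then rock it over to the left on the stud until its swinging pointer settles on the index tab of the dial, and hold it there, still pressed lightly on the stud: finish while holding the gauge. Do not turn the index, and leave the hex-key set, the screw dish and the other things on the bench alone.

Things in the scene. Friction and masses are not known exactly. Their poses are not given: they have to be found in the camera images.
- gauge: The angle gauge, loose, about 0.34 kg, 172 mm high: aluminium foot 44 x 110 x 12 mm (x, y, z), above it an upright aluminium dial, 112 mm across, 18 mm thick, white face to -x, dial centre 70 mm above the underside, on top a black grip block. Origin: middle of the foot's underside; z up, x away from the dial face, y to the left as one looks at the face.
- gauge_grip (a point): Where to hold the gauge: inside the black grip block on its top, 154 mm above the foot's underside and 4 mm behind (+x of) the gauge's origin. The block is 24 mm (gauge x) by 30 mm (gauge y) and reaches from 132 to 172 mm above the underside; the dial's top is at 126 mm.
- gauge_foot (a point): Middle of the foot's underside (the gauge's origin); it moves with the gauge.
- pointer (a joint): Angle (rad) of the steel pendulum pointer about the gauge's x axis through the dial centre. It hangs down freely and swings for about 1 s after a move. 0: points to the middle of the foot (gauge upright); positive: tip to the left of that as one looks at the dial. Leaning the gauge's top to its left (+y) by an angle makes it read plus that angle.
- index (a joint): Angle (rad) of the index, a small dark tab 7 mm wide on the dial's lower left rim, same zero and sense as the pointer; set differently each time (0.26 to 0.56), stiff, not to be turned. The pointer is on the index when both joints read the same.
- pointer_tip (a point): Tip of the pointer, 40 mm from the dial centre; its z axis runs along the pointer up to the dial centre.
- index_tip (a point): The point of the dial at which the index points: 40 mm from the dial centre, at the index's angle. It coincides with the pointer's tip when the pointer is on the index.
- offcut: The timber offcut, fixed on the bench: 90 x 150 x 40 mm (x, y, z) with a dark steel plate 70 x 96 x 6 mm on it, from which the stud rises. Origin: centre of its underside, z up; x runs along the stud's crown, away from the robot. The gauge stands square when its x axis is along this x axis.
- stud_top (a point): Middle of the stud's highest line: 85 mm above the bench when free, over the offcut's centre; moves down with the stud. The stud is the upper half of a steel cylinder of 45 mm radius and 50 mm length lying along the offcut's x, so the gauge's flat foot can roll on it to the offcut's left and right (+y, -y).
- stud (a joint): How far (m) the stud has sunk: 0 free, 0.012 at its lower stop. It sinks straight down against a spring: it begins to give at about 2 N and sinks about 1 mm for each newton more.
- key_set: Bystander: folding hex-key set, 22 x 100 x 24 mm, left of the offcut.
- screw_dish: Bystander: steel screw dish, 84 mm wide, 18 mm high, between gauge and offcut.
Not all that is in view belongs to the job. Leave any yellow look-alike of the gauge alone.

How it is judged (in metres and radians):
On the way:
1. The gauge, held by the gripper, stands upright (within 0.15 rad) and square on the stud, which has sunk by 1 mm or more (angle between gauge's own z axis and vertical below 0.15 rad and value of joint stud above 0.001 m and contact force between gauge and offcut above 0.5 N and angle between the x axis of gauge and the x axis of offcut, either way round below 0.17 rad and horizontal distance between gauge_foot and stud_top below 0.03 m and contact force between the fingers and gauge above 1 N), for 0.2 s.
At the end, for the whole second after the job is handed in: The gripper still holds the gauge, whose foot rests on the stud alone (sunk 1 to 11 mm, foot's middle within 40 mm of the stud's middle, square within 0.17 rad) and at rest; the pointer hangs freely and still, its tip within 3.2 mm (0.08 rad) of the index (distance between pointer_tip and index_tip below 0.0032 m and angle between pointer_tip's own z axis and vertical below 0.12 rad and velocity of joint pointer between -0.3 and 0.3 rad/s and value of joint stud between 0.001 and 0.011 m and contact force between gauge and offcut above 0.5 N and horizontal distance between gauge_foot and stud_top below 0.04 m and height (world z) of gauge_foot above 0.055 m and angle between the x axis of gauge and the x axis of offcut, either way round below 0.17 rad and linear speed of gauge below 0.02 m/s and contact force between the fingers and gauge above 1 N); the arm keeps its last pose, push and grip.
It fails at once if the index is turned on the dial (velocity of joint index above 0.5 rad/s or velocity of joint index below -0.5 rad/s).
It fails at once if the gauge is pushed against the offcut or stud with more than 30 N (contact force between gauge and offcut above 30 N).
It fails at once if the gauge is tipped over (angle between gauge's own z axis and vertical above 1 rad).
It fails at once if the hex-key set or the screw dish is moved by more than 30 mm (distance of any of key_set, screw_dish from where it was at the start of the episode above 0.03 m).
It also fails if it takes over 42 s, if anything falls off the work surface, if the arm or the gripper's body presses on something with over 40 N, if the wrist force passes 120 N, or if a joint passes its speed limit or range.

## Working session

There is one attempt and no reset: what is moved stays moved. The work goes in short steps, Python scripts to look and compute and a shell command to move; the robot and the scene stay as the last step left them, time stands still between calls to the robot, and variables do not carry over. Pictures are saved under pics/ and viewed, at most 10 in all, crops included, and the job is handed in when it is done.

```bash
mkdir -p pics
cat > h.py <<'E'
import numpy as np, cv2
from workcell import manip
def snap(name,fn):
    im,d=manip.snapshot(name); cv2.imwrite(f'pics/{fn}.png',im[:,:,::-1]); np.save(f'pics/{fn}.npy',d); return im,d
def cloud(name,d):
    c=manip.camera_info(name);K=np.array(c['mtx']);T=np.array(c['cam_to_world'])
    v,u=np.mgrid[:d.shape[0],:d.shape[1]]
    P=np.stack([(u-K[0,2])/K[0,0]*d,(v-K[1,2])/K[1,1]*d,d],-1)
    return P@T[:3,:3].T+T[:3,3]
E
python3 - <<'E'
from h import *
np.set_printoptions(precision=3,suppress=True)
for n in('side','top'):
    snap(n,n+'0'); c=manip.camera_info(n); print(np.array(c['mtx']),np.array(c['cam_to_world']))
s=manip.state(); print(s['orientation'],s['tcp_pos'],s['width'],s['force'],s['time'])
E
```

```text
[[386.129   0.    281.03 ]
 [  0.    386.129 208.815]
 [  0.      0.      1.   ]] [[ -0.984   0.129  -0.124 712.796]
 [  0.178   0.753  -0.634 816.585]
 [  0.012  -0.646  -0.764 960.799]
 [  0.      0.      0.      1.   ]]
[[381.44    0.    279.099]
 [  0.    381.44  211.481]
 [  0.      0.      1.   ]] [[   0.026   -0.998    0.051  507.885]
 [  -1.      -0.026   -0.004  125.314]
 [   0.006   -0.051   -0.999 1080.592]
 [   0.       0.       0.       1.   ]]
[[-0.948  0.317 -0.001]
 [ 0.317  0.948 -0.002]
 [ 0.    -0.002 -1.   ]] [182.185 544.882 230.518] 85.46443568318601 [-0.67   0.056  0.078] 0.1
```

View pics/side0.png

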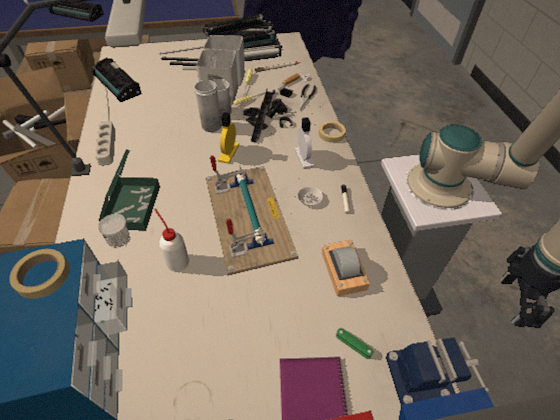

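View pics/top0.png

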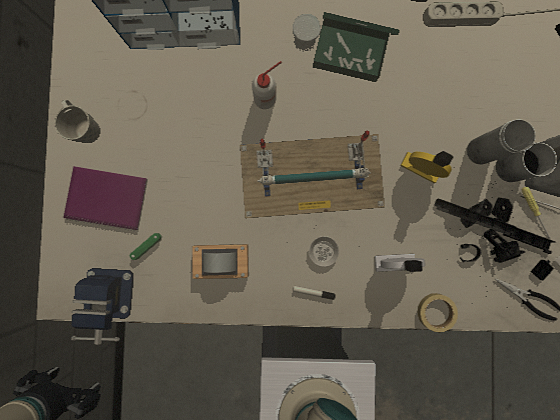

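The top view shows the gauge at (400,263), the offcut at (220,261), the dish at (323,251) and the key set at (146,246). The yellow look-alike is at (428,164). In the side view the gauge is at (305,145), with its dial facing away from both cameras. Next I'll measure the poses.

Run:
```python
from h import *
np.set_printoptions(precision=1,suppress=True)
for n in('top','side'):
    im=cv2.imread(f'pics/{n}0.png'); P=cloud(n,np.load(f'pics/{n}0.npy'))
    if n=='top':
        np.save('pics/P.npy',P)
        print('bench',P[290:300,430:440].mean((0,1)), P[200,200],P[300,150])
    def roi(x0,x1,y0,y1,z0,z1,l):
        m=(P[...,0]>x0)&(P[...,0]<x1)&(P[...,1]>y0)&(P[...,1]<y1)&(P[...,2]>z0)&(P[...,2]<z1)
        q=P[m]; 
        if len(q)<5: print(n,l,len(q));return
        r=cv2.minAreaRect(q[:,:2].astype(np.float32))
        print(n,l,len(q),'mean',q.mean(0),'max',q.max(0),'min',q.min(0),'rect',r)
    roi(250,500,-330,-120,140,200,'grip'); roi(250,500,-330,-120,60,125,'dial'); roi(250,500,-330,-120,8,22,'foot')
    roi(250,500,150,420,30,44,'timber'); roi(250,500,150,420,50,100,'stud');roi(250,500,150,420,78,100,'studtop')
    roi(300,500,-50,60,10,40,'dish'); roi(300,500,420,560,12,60,'keys')
a=cv2.imread('pics/side0.png')[95:185,255:375]; b=cv2.imread('pics/top0.png')[225:295,350:450]
a=cv2.resize(a,None,fx=4,fy=4,interpolation=2);b=cv2.resize(b,(480,336))
b=b[:, :320]; h=np.zeros((360,800,3),np.uint8);h[:,:480]=a;h[:336,480:]=b
cv2.imwrite('pics/c.png',h)
```

```text
bench [ 344.9 -312.3   23.7] [590.4 346.2  -0.9] [306.3 475.2   0.7]
top grip 181 mean [ 434.  -203.5  166.3] max [ 446.3 -190.9  176.1] min [ 420.9 -222.3  140.6] rect ((433.4812927246094, -206.9041748046875), (24.184120178222656, 31.491195678710938), 4.2443437576293945)
top dial 261 mean [ 433.7 -186.1   99.5] max [ 446.4 -150.8  124.8] min [ 416.5 -259.1   60.9] rect ((429.48980712890625, -205.77584838867188), (25.859821319580078, 109.04187774658203), 4.478907585144043)
top foot 362 mean [ 390.9 -225.3   13.5] max [ 453.8 -152.4   21.9] min [ 250.4 -329.6    8. ] rect ((370.07318115234375, -261.59075927734375), (258.8779296875, 110.10995483398438), 42.28614044189453)
top timber 934 mean [422.3 276.   39.8] max [467.9 352.3  44. ] min [375.4 203.3  32. ] rect ((421.4742736816406, 277.83856201171875), (89.5082778930664, 147.14279174804688), 1.642600178718567)
top stud 642 mean [422.8 275.1  75.6] max [456.  321.7  88.9] min [391.2 234.5  50.1] rect ((423.83819580078125, 278.2325134277344), (64.01071166992188, 86.1880874633789), 1.593270182609558)
top studtop 332 mean [422.1 277.6  8
[... 1424 characters left out ...]
4 239.2  50. ] rect ((417.2474060058594, 280.0826416015625), (59.11579132080078, 84.64183807373047), 2.735396146774292)
side studtop 281 mean [421.7 280.9  82.8] max [446.8 306.8  88.8] min [396.1 252.1  78. ] rect ((421.4743347167969, 279.4776611328125), (49.97754669189453, 54.974815368652344), 1.3225858211517334)
side dish 269 mean [401.6  -6.3  15.9] max [495.5  59.7  23.9] min [321.3 -49.5  10. ] rect ((410.7035217285156, -5.5715484619140625), (102.7176513671875, 166.5214385986328), 78.5256118774414)
side keys 484 mean [436.5 503.7  21.9] max [494.2 559.3  59.6] min [350.1 451.1  12. ] rect ((429.0026550292969, 507.24072265625), (44.57846450805664, 161.2823486328125), 58.766510009765625)
```

View pics/c.png

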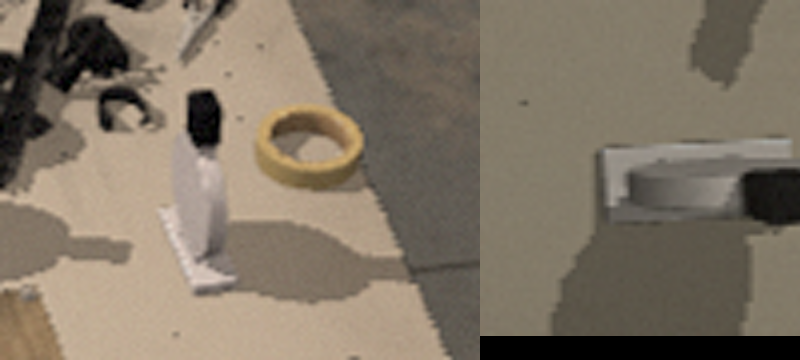

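The crop confirms the gauge is upright, with its foot long in y and the grip on top. In world mm:

- **Gauge:** grip at about (433,-206.5), heading about +0.077 rad.
- **Stud:** top at about (422,278), heading about 0.028 rad.

I'll start moving towards the gauge.

```bash
cat >> h.py <<'E'
def rel(x,y,z,heading=None):
    "shift in tool axes to world TCP target; turn so tool y has the given world heading"
    s=manip.state();R=np.array(s['orientation']);d=R.T@(np.array([x,y,z])-s['tcp_pos'])
    h=np.arctan2(R[1,1],R[0,1]); t=None if heading is None else round(float(h-heading),3)
    print('rel',d.round(1),'turn',t,'head',round(float(h),3),'tcp',np.round(s['tcp_pos'],1),'F',np.round(s['force'],1),'M',np.round(s['wrist_torque'],2),'w',round(s['width'],1),'g',round(s['grasp_force'],1),'t',s['time'],'j6',round(s['joint_pos'][5],2))
E
echo '[[-38,-52,0,0,85],[-76,-101,0,0,85],[-114,-152,0,0,85],[-152,-203,0,0,85],[-190,-253,0,0,85]]' > next.json && python3 -m inch next.json
echo '[[-38,-51,0,0,85],[-76,-101,0,0,85],[-114,-152,0,0,85],[-152,-203,0,0,85],[-190,-253,0,0,85]]' > next.json && python3 -m inch next.json
python3 -c "from h import *;rel(433.2,-206.5,231,0.077)"
```

```text
time: 0.72
tcp_pos: [281.2, 246.9, 231.1]
orientation: [[-0.949, 0.316, 0.001], [0.316, 0.949, -0.0], [-0.001, 0.0, -1.0]]
force: [0.7, 0.0, 0.3]
width: 85.2
grasp_force: 0.0
time: 1.35
tcp_pos: [379.8, -49.6, 231.3]
orientation: [[-0.948, 0.318, 0.001], [0.318, 0.948, 0.0], [-0.001, 0.001, -1.0]]
force: [1.4, 0.1, 0.4]
width: 85.0
grasp_force: 0.0
rel [-100.5 -131.8    0.3] turn 1.17 head 1.247 tcp [379.8 -49.6 231.3] F [1.4 0.1 0.4] M [ 0.01 -0.06 -0.04] w 85.0 g 0.0 t 1.35 j6 -1.56
```

```bash
echo '[[-33,-44,0,0.18,85],[-67,-88,0,0.36,85],[-100.5,-131.8,0,0.54,85],[-100.5,-131.8,0,0.72,85],[-100.5,-131.8,0,0.9,85]]' > next.json && python3 -m inch next.json
echo '[[0,0,0,0.14,85],[0,0,0,0.27,85],[0,0,0,0.27,85]]' > next.json && python3 -m inch next.json >/dev/null
python3 - <<'E'
from h import *
rel(433.2,-206.5,135,0.077)
im,d=snap('top','top1'); im2,d2=snap('side','side1')
cv2.imwrite('pics/d.png',np.hstack([cv2.resize(im[200:320,330:460,::-1],(390,360)),cv2.resize(im2[60:200,240:400,::-1],(400,350)).__class__ and cv2.resize(im2[60:200,240:400,::-1],(400,360))]))
E
```

```text
time: 1.98
tcp_pos: [433.0, -205.3, 230.5]
orientation: [[-0.334, 0.943, -0.002], [0.943, 0.334, 0.001], [0.002, -0.001, -1.0]]
force: [0.3, 1.0, 0.2]
width: 84.9
grasp_force: 0.0
rel [-2.2  0.1 95.9] turn 0.002 head 0.079 tcp [ 433.  -204.4  230.9] F [-0.  -0.3  0.9] M [ 0.03  0.04 -0.  ] w 84.7 g 0.0 t 2.35 j6 -0.67
```

View pics/d.png

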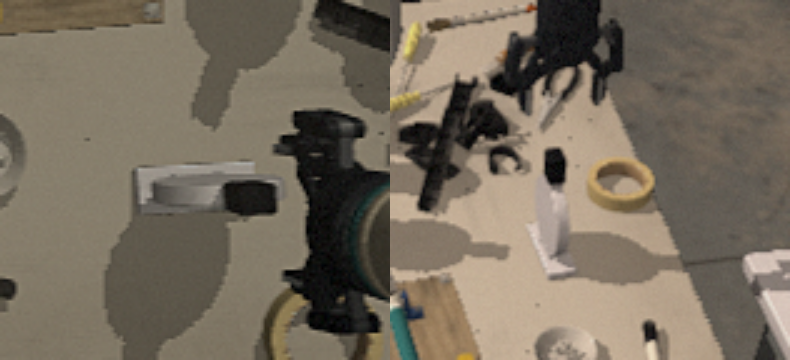

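The fingers straddle the grip in x and are aligned above it. I'll descend and grip.

```bash
echo '[[-2,0,40,0,85],[-2,0,80,0,85],[-2.2,0.1,96,0,85],[-2.2,0.1,96,0,85]]' > next.json && python3 -m inch next.json 40 | tail -3
echo '[[0,0,0,0,20],[0,0,0,0,20],[0,0,0,0,20],[0,0,0,0,20],[0,0,0,0,20]]' > next.json && python3 -m inch next.json 40
python3 -c "from h import *;rel(433.2,-206.5,135,0.077)"
```

```text
force: [-0.6, -0.8, -0.1]
width: 85.0
grasp_force: 0.0
time: 3.58
tcp_pos: [434.2, -207.0, 136.0]
orientation: [[-0.078, 0.997, 0.002], [0.997, 0.078, -0.001], [-0.001, 0.002, -1.0]]
force: [0.8, 0.5, 5.0]
width: 23.7
grasp_force: 40.4
rel [ 0.6 -0.9  1. ] turn 0.001 head 0.078 tcp [ 434.2 -207.   136. ] F [0.8 0.5 5. ] M [ 0.02 -0.02 -0.  ] w 23.7 g 40.4 t 3.575 j6 -0.67
```

Gripped at 23.7 mm. I'll lift it, then carry it up towards the side camera and turn the dial to face it so I can read the index.

```bash
echo '[[0,0,-30,0,20],[0,0,-70,0,20],[0,0,-115,0,20],[0,0,-160,0,20],[0,0,-200,0,20]]' > next.json && python3 -m inch next.json 40
python3 -c "from h import *;rel(450,280,470,-1.6)"
```

```text
time: 4.2
tcp_pos: [432.9, -206.4, 335.9]
orientation: [[-0.078, 0.997, -0.001], [0.997, 0.078, 0.001], [0.001, -0.001, -1.0]]
force: [1.1, -0.2, -3.3]
width: 23.7
grasp_force: 40.5
rel [ 483.7   54.8 -133.7] turn 1.678 head 0.078 tcp [ 432.9 -206.4  335.9] F [ 1.1 -0.2 -3.3] M [ 0.01 -0.07  0.01] w 23.7 g 40.5 t 4.2 j6 -0.67
```

```bash
echo '[[40,5,-11,0.1,20],[90,10,-25,0.25,20],[140,16,-39,0.42,20],[190,22,-53,0.6,20],[240,27,-66,0.78,20]]' > next.json && python3 -m inch next.json >/dev/null
python3 -c "from h import *;rel(450,280,470,-1.6)"
```

```text
rel [ 199.7 -150.7  -70.9] turn 0.919 head -0.681 tcp [441.3  30.  399.1] F [ 1.1 -0.2 -4.1] M [-0.01 -0.05 -0.02] w 23.8 g 40.5 t 4.825 j6 0.59
```

```bash
echo '[[38,-29,-14,0.18,20],[76,-58,-28,0.36,20],[114,-87,-41,0.54,20],[152,-116,-55,0.72,20],[190,-143,-67,0.86,20]]' > next.json && python3 -m inch next.json >/dev/null
echo '[[5,12,-3,0.06,20],[5,12,-3,0.06,20],[5,12,-3,0.06,20],[5,12,-3,0.06,20],[5,12,-3,0.06,20]]' > next.json && python3 -m inch next.json >/dev/null
echo '[[0,0,0,0,20],[0,0,0,0,20],[0,0,0,0,20],[0,0,0,0,20],[0,0,0,0,20]]' > next.json && python3 -m inch next.json >/dev/null
python3 - <<'E'
from h import *
rel(450,280,470,-1.6)
s=manip.state();R=np.array(s['orientation']);tcp=np.array(s['tcp_pos'])
ims=[snap('side',f'face{i}') for i in range(6)]
im=np.mean([i[0].astype(float) for i in ims],0).astype(np.uint8); 
c=manip.camera_info('side');K=np.array(c['mtx']);T=np.array(c['cam_to_world'])
gx=R[:,1].copy();gz=-R[:,2];gy=np.cross(gz,gx)
g=tcp+gz*19; O=g-154*gz-4*gx
face=O+70*gz-9*gx   # assumed dial front face
def px(p): q=T[:3,:3].T@(p-T[:3,3]); q=K@q; return q[:2]/q[2]
# rectify face plane: 6 px/mm, 100x100mm, image x = -gy (right), y=-gz (down)
S=4;src=[];dst=[]
for a,b in((60,60),(-60,60),(-60,-60),(60,-60)):
    src.append(px(face+a*gy+b*gz)); dst.append(((60-a)*S,(60-b)*S))
H=cv2.getPerspectiveTransform(np.float32(src),np.float32(dst))
rect=cv2.warpPerspective(im,H,(480,480),flags=cv2.INTER_CUBIC)
cv2.imwrite('pics/rect.png',rect[:,:,::-1])
u,v=px(face).astype(int);print(u,v)
a=cv2.resize(im[v-60:v+60,u-40:u+40,::-1],(320,480),interpolation=cv2.INTER_CUBIC)
cv2.imwrite('pics/e.png',np.hstack([rect[:,:,::-1],a]))
E
```

```text
rel [ -5.2 -25.5  -0.3] turn 0.005 head -1.595 tcp [454.5 254.4 469.7] F [ 0.2  0.2 -2.9] M [ 0.   -0.   -0.03] w 23.0 g 41.3 t 6.7 j6 1.97
352 166
```

View pics/e.png

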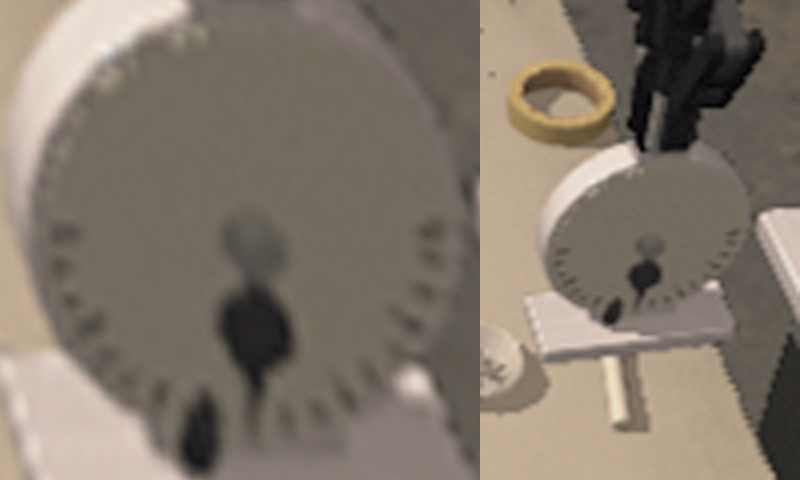

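The rectified dial shows the hub at (253,240), the pointer hanging to (258,440), and the index tab at (207,390)–(197,470), low on the left. The camera stands about 0.4 rad to one side of the face, so proud parts are shifted sideways. I'll turn the face squarely to the camera to remove that, then read again.

```bash
echo '[[0,0,0,0.14,20],[0,0,0,0.28,20],[0,0,0,0.4,20],[0,0,0,0.4,20],[0,0,0,0.4,20]]' > next.json && python3 -m inch next.json >/dev/null
echo '[[0,0,0,0.0,20],[0,0,0,0,20],[0,0,0,0,20],[0,0,0,0,20],[0,0,0,0,20]]' > next.json && python3 -m inch next.json >/dev/null
cat > rd.py <<'E'
from h import *
rel(450,280,470,-1.6)
s=manip.state();R=np.array(s['orientation']);tcp=np.array(s['tcp_pos'])
im=np.mean([snap('side',f'face{i}')[0].astype(float) for i in range(10)],0).astype(np.uint8); 
c=manip.camera_info('side');K=np.array(c['mtx']);T=np.array(c['cam_to_world'])
gx=R[:,1].copy();gz=-R[:,2];gy=np.cross(gz,gx)
O=tcp+gz*19-154*gz-4*gx
face=O+70*gz-9*gx
v=T[:3,3]-face;print('view angles: lateral(gy/-gx)',v@gy/-(v@gx),'vertical',v@gz/-(v@gx))
def px(p): q=T[:3,:3].T@(p-T[:3,3]); q=K@q; return q[:2]/q[2]
S=5;src=[];dst=[]
for a,b in((60,10),(-60,10),(-60,-80),(60,-80)):
    src.append(px(face+a*gy+b*gz)); dst.append(((60-a)*S,(20-b)*S))
H=cv2.getPerspectiveTransform(np.float32(src),np.float32(dst))
rect=cv2.warpPerspective(im,H,(600,500),flags=cv2.INTER_CUBIC)
rect=cv2.convertScaleAbs(rect,alpha=1.8,beta=-60)
for i in range(0,600,50): cv2.line(rect,(i,0),(i,8),(255,0,0),1);cv2.line(rect,(0,i),(8,i),(255,0,0),1)
cv2.imwrite('pics/rect2.png',rect[:,:,::-1])
E
python3 rd.py
```

```text
rel [-14.7 -21.5  -0.3] turn -0.395 head -1.995 tcp [454.5 254.4 469.7] F [ 0.4 -0.2 -3.6] M [-0.05 -0.04  0.  ] w 23.8 g 41.3 t 8.25 j6 2.37
view angles: lateral(gy/-gx) 0.006492758717475217 vertical 0.9179882865586683
```

View pics/rect2.png

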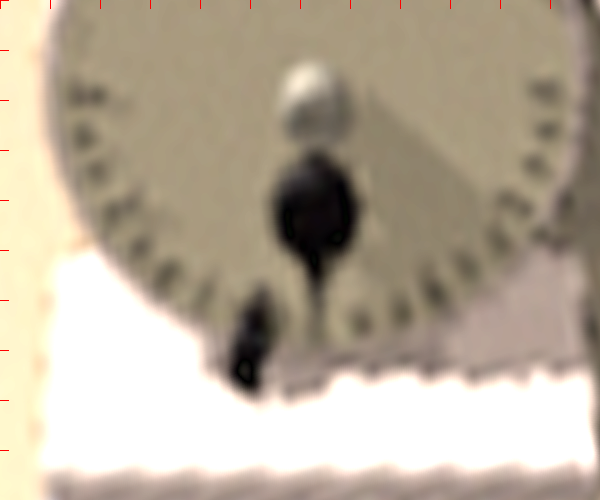

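The view is now square. The tick ends are at (88,93) and (545,87), so the centre is at x≈316. The pointer hangs straight at x≈315, so the gauge is upright in the grip. The tab, with its centre at about (253,345), lies between the 10° and 20° ticks, about 15° or 0.265 rad. Next I'll turn back and go over the stud.

```bash
echo '[[0,0,0,-0.18,20],[0,0,0,-0.36,20],[0,0,0,-0.54,20],[0,0,0,-0.72,20],[0,0,0,-0.9,20]]' > next.json && python3 -m inch next.json >/dev/null
echo '[[0,0,0,-0.18,20],[0,0,0,-0.36,20],[0,0,0,-0.54,20],[0,0,0,-0.72,20],[0,0,0,-0.9,20]]' > next.json && python3 -m inch next.json >/dev/null
echo '[[0,0,0,-0.12,20],[0,0,0,-0.223,20],[0,0,0,-0.223,20],[0,0,0,-0.223,20]]' > next.json && python3 -m inch next.json >/dev/null
python3 -c "from h import *;rel(426.2,278.4,250,0.028)"
```

```text
rel [ 24.7 -27.7 219.8] turn -0.002 head 0.026 tcp [454.5 254.4 469.8] F [ 0.1  0.9 -4.3] M [-0.04 -0.01  0.04] w 23.5 g 41.3 t 10.5 j6 0.35
```

```bash
echo '[[10,-11,50,0,20],[20,-22,100,0,20],[24.7,-27.7,150,0,20],[24.7,-27.7,190,0,20],[24.7,-27.7,220,0,20]]' > next.json && python3 -m inch next.json >/dev/null
echo '[[0,0,0,0,20],[0,0,0,0,20],[0,0,0,0,20]]' > next.json && python3 -m inch next.json >/dev/null
cat > gp.py <<'E'
from h import *
import sys
np.set_printoptions(precision=1,suppress=True)
rel(426.2,278.4,215,0.028)
tag=sys.argv[1]; ims={}
for n in('top','side'):
    im,d=snap(n,tag+n); ims[n]=im; P=cloud(n,d)
    near=(abs(P[...,0]-426)<70)&(abs(P[...,1]-300)<110)
    hsv=cv2.cvtColor(im,cv2.COLOR_RGB2HSV)
    # stud/gauge slice summary
    for l,z0,z1 in(('foot',70,112),('dial',125,215)):
        m=near&(P[...,2]>z0)&(P[...,2]<z1)&(hsv[...,2]>90)&(hsv[...,1]<70); q=P[m]
        if len(q)>20: r=cv2.minAreaRect(q[:,:2].astype(np.float32)); print(n,l,len(q),q.mean(0),'min',q.min(0),'max',q.max(0),'rect',np.round(r[0],1),np.round(r[1],1),round(r[2],1))
cv2.imwrite(f'pics/{tag}.png',np.hstack([cv2.resize(ims['top'][200:320,140:270,::-1],(390,360)),cv2.resize(ims['side'][160:300,270:420,::-1],(400,360))]))
E
python3 gp.py A
```

```text
rel [-0.4 -1.2 36.5] turn -0.0 head 0.028 tcp [427.3 278.8 251.6] F [-0.9  0.5 -4. ] M [ 0. -0. -0.] w 23.7 g 41.7 t 11.5 j6 0.41
top foot 45 [445.5 277.2  79.1] min [443.2 247.5  70.1] max [447.4 307.8  89.1] rect [445.5 277.7] [ 3.2 60.3] 1.4
top dial 287 [430.  249.1 146.8] min [402.6 220.7 125.1] max [445.9 302.5 214.7] rect [423.9 261.3] [42.2 81.4] 1.5
side foot 162 [433.7 289.   78.4] min [396.5 247.6  70.2] max [446.9 316.1  86.7] rect [432.7 284.8] [40.8 78.3] 29.4
side dial 724 [431.  289.4 161.9] min [398.7 220.9 125. ] max [444.5 333.1 214.9] rect [423.5 276. ] [ 43.9 112.7] 4.3
```

View pics/A.png

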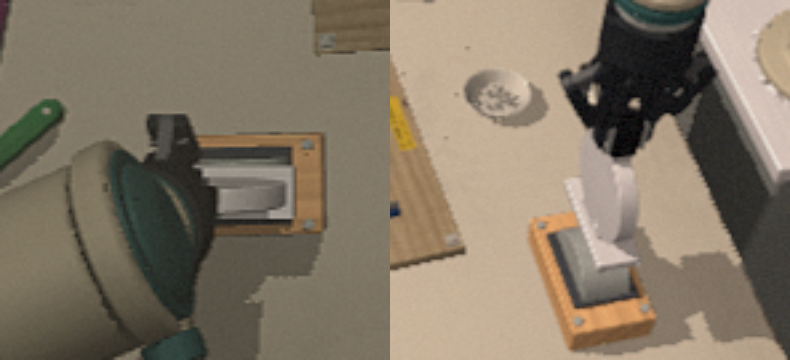

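The gauge is square and centred over the stud, about 30 mm up. I'll press it down slowly.

```bash
echo '[[-0.4,-1.2,10,0,20],[-0.4,-1.2,18,0,20],[-0.4,-1.2,24,0,20],[-0.4,-1.2,27,0,20],[-0.4,-1.2,29,0,20]]' > next.json && python3 -m inch next.json |grep -E "pos|force"
echo '[[0,0,1,0,20],[0,0,2,0,20],[0,0,3,0,20],[0,0,4,0,20],[0,0,5,0,20]]' > next.json && python3 -m inch next.json |grep -E "pos|force"
```

```text
tcp_pos: [424.9, 277.9, 220.6]
force: [-1.0, -0.9, -0.4]
grasp_force: 42.0
tcp_pos: [425.0, 277.9, 216.1]
force: [-3.1, 0.0, 3.1]
grasp_force: 42.5
```

```bash
echo '[[0,0,0,0,20],[0,0,0,0,20],[0,0,0,0,20]]' > next.json && python3 -m inch next.json 25|grep -E "pos|force"
echo '[[3,0,0,0,20],[6,0,0.1,0,20],[9,0,0.2,0,20],[12,0,0.3,0,20],[15,0,0.5,0,20]]' > next.json && python3 -m inch next.json 20|grep -E "pos|force"
echo '[[0,0,0,0,20]]' > next.json && python3 -m inch next.json |grep -E "pos|force"
python3 gp.py B
```

```text
tcp_pos: [425.0, 277.9, 215.9]
force: [-2.5, 0.2, 4.0]
grasp_force: 42.5
tcp_pos: [424.9, 293.2, 215.3]
force: [0.1, -3.3, 3.9]
grasp_force: 42.9
tcp_pos: [424.9, 293.4, 215.3]
force: [-0.7, -2.9, 4.2]
grasp_force: 42.9
rel [-15.    0.9   0.3] turn 0.0 head 0.028 tcp [424.9 293.4 215.3] F [-0.7 -2.9  4.2] M [-0.9  0.   0. ] w 23.5 g 42.9 t 13.975 j6 0.44
top foot 300 [430.7 261.9  92.1] min [401.1 225.   70.2] max [447.1 320.1 111. ] rect [424.1 272.5] [45.7 94. ] 1.9
top dial 221 [427.7 255.9 183.9] min [407.9 228.6 140.1] max [434.6 296.9 208.1] rect [421.3 262.6] [25.4 67.9] 1.7
side foot 396 [431.  291.6  89.7] min [398.3 224.3  70.1] max [446.3 334.5 111.9] rect [426.9 280.1] [ 43.1 111.1] 10.3
side dial 502 [428.  302.2 166.7] min [412.2 230.1 125.1] max [434.2 340.4 213.6] rect [423.6 285.2] [ 19.9 110.7] 2.3
```

View pics/B.png

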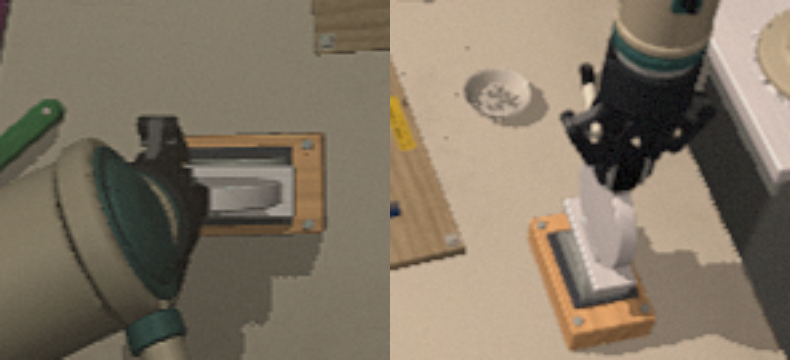

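The picture shows the gauge leaning slightly left and still on the stud. I'll measure the tilt from the slope of the foot's top surface.

```bash
cat > tilt.py <<'E'
from h import *
import sys
def tilt(tag):
    for n in('top','side'):
        d=np.load(f'pics/{tag}{n}.npy');P=cloud(n,d)
        m=(((P[...,0]>436)&(P[...,0]<444))|((P[...,0]>404)&(P[...,0]<411)))&(abs(P[...,1]-278)<52)&(abs(P[...,2]-94)<25)
        q=P[m]; a,b=0.,94.; k=abs(q[:,2]-94)<25; med=None
        best=0
        rng=np.random.default_rng(0)
        for _ in range(2000):
            i,j=rng.choice(len(q),2)
            if abs(q[i,1]-q[j,1])<20: continue
            s=(q[i,2]-q[j,2])/(q[i,1]-q[j,1]);c=q[i,2]-s*(q[i,1]-278)
            k=abs(q[:,2]-c-s*(q[:,1]-278))<1.5
            if k.sum()>best: best=k.sum();kk=k
        f=np.polyfit(q[kk,1]-278,q[kk,2],1); print(tag,n,best,'/',len(q),'tilt',round(float(-np.arctan(f[0])),3),'z top at 278',round(f[1],1),'y',q[kk,1].min().round(1),q[kk,1].max().round(1))
        # dial rim circle in y-z
        m=(P[...,0]>418)&(P[...,0]<440)&(abs(P[...,1]-285)<80)&(P[...,2]>100)&(P[...,2]<205)
tilt(sys.argv[1])
E
python3 tilt.py A; python3 tilt.py B
echo '[[0,0,0,0,23],[0,0,0,0,23]]' > next.json && python3 -m inch next.json 20
```

```text
A top 7 / 8 tilt 0.524 z top at 278 91.9 y 292.8 313.1
A side 24 / 82 tilt -0.14 z top at 278 83.8 y 253.8 294.6
B top 82 / 150 tilt 0.109 z top at 278 92.2 y 226.0 320.1
B side 63 / 154 tilt 0.098 z top at 278 92.1 y 226.1 329.6
time: 14.32
tcp_pos: [424.9, 293.1, 215.4]
orientation: [[-0.028, 1.0, 0.001], [1.0, 0.028, 0.001], [0.001, 0.001, -1.0]]
force: [0.1, -1.3, 3.9]
width: 23.3
grasp_force: 42.9
```

The tilt is 0.10 rad, as expected for pure rolling. I'll continue to 0.265 rad.

```bash
echo '[[3,0,0.3,0,20],[6,0,0.6,0,20],[9,0,0.9,0,20],[12,0,1.3,0,20],[15,0,1.7,0,20]]' > next.json && python3 -m inch next.json |grep -E "pos|force"
echo '[[2.5,0,0.4,0,20],[5,0,0.8,0,20],[7.5,0,1.2,0,20],[10.3,0,1.6,0,20],[10.3,0,1.6,0,20]]' > next.json && python3 -m inch next.json |grep -E "pos|force"
echo '[[0,0,0,0,20],[0,0,0,0,20]]' > next.json && python3 -m inch next.json |grep -E "pos|force"
python3 gp.py C; python3 tilt.py C
```

```text
tcp_pos: [424.1, 308.1, 213.5]
force: [0.8, -3.3, 3.9]
grasp_force: 43.1
tcp_pos: [423.7, 318.6, 211.8]
force: [-0.2, -2.0, 3.7]
grasp_force: 43.1
tcp_pos: [423.8, 318.4, 212.0]
force: [-0.7, -1.5, 4.2]
grasp_force: 43.1
rel [-40.1   1.3  -3.1] turn -0.0 head 0.028 tcp [423.8 318.4 212. ] F [-0.7 -1.5  4.2] M [-0.6  0.1 -0. ] w 23.6 g 43.1 t 15.825 j6 0.48
top foot 353 [429.1 276.1  91.7] min [399.2 237.3  70.1] max [447.2 342.7 106. ] rect [422.6 290. ] [ 47.7 104.5] 1.6
top dial 254 [426.8 276.1 182. ] min [406.4 246.  134.4] max [434.  324.5 210.9] rect [419.9 285. ] [26.3 78.3] 1.7
side foot 391 [431.5 300.6  87.8] min [397.4 239.3  70. ] max [447.2 345.5 111.5] rect [424.8 292.6] [ 42.7 109.8] 8.6
side dial 466 [427.3 321.4 163.3] min [411.8 247.4 125.5] max [433.2 357.9 212. ] rect [422.6 302.5] [ 20.2 110.7] 1.6
C top 82 / 146 tilt 0.186 z top at 278 92.3 y 237.6 329.1
C side 49 / 125 tilt 0.201 z top at 278 92.8 y 239.3 329.1
```

View pics/C.png

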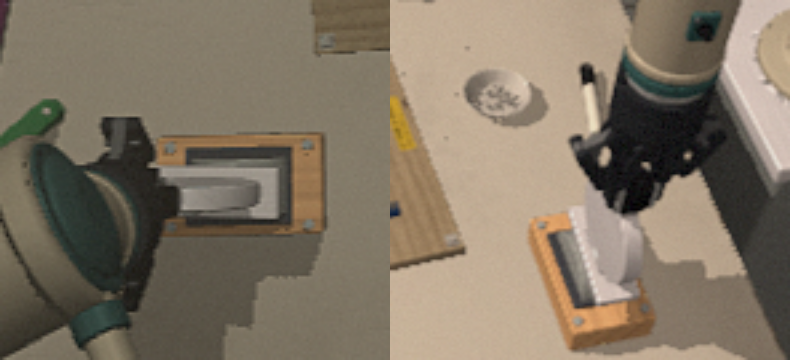

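The lean is now about 0.19 rad. The foot slid about 12 mm left, so I'll press a little harder to make it roll, then continue.

```bash
echo '[[0,0,1,0,20],[0,0,2,0,20],[2,0,3,0,20],[4,0,3.3,0,20],[6,0,3.6,0,20]]' > next.json && python3 -m inch next.json |grep -E "pos|force"
echo '[[2,0,0.3,0,20],[4,0,0.6,0,20],[4,0,0.6,0,20],[4,0,0.6,0,20]]' > next.json && python3 -m inch next.json |grep -E "pos|force"
python3 gp.py D; python3 tilt.py D
```

```text
tcp_pos: [423.8, 324.0, 208.6]
force: [-1.0, -2.8, 6.1]
grasp_force: 43.4
tcp_pos: [423.7, 328.0, 207.9]
force: [-0.6, -1.8, 5.7]
grasp_force: 43.4
rel [-49.7   1.1  -7. ] turn -0.0 head 0.028 tcp [423.7 328.  207.9] F [-0.6 -1.8  5.7] M [-0.8  0.  -0. ] w 23.3 g 43.4 t 17.05 j6 0.5
top foot 357 [428.  278.6  91.2] min [398.8 239.5  70.3] max [447.  343.9 108.5] rect [422.5 291.7] [ 47.6 103.4] 1.6
top dial 271 [426.5 281.6 180.4] min [414.  250.5 134.3] max [437.5 332.6 211.2] rect [424.6 291.7] [82.5 22.6] 86.6
side foot 382 [431.8 300.3  86.7] min [396.1 237.4  70. ] max [446.7 346.3 111.8] rect [424.5 291.8] [ 44.  109.6] 7.5
side dial 422 [426.9 327.8 161. ] min [406.2 252.4 125.1] max [439.6 362.  214.3] rect [428.1 307.6] [ 31.4 110.3] 10.6
D top 67 / 140 tilt 0.221 z top at 278 90.9 y 237.4 329.5
D side 40 / 119 tilt 0.191 z top at 278 92.0 y 238.4 326.9
```

```bash
cat > t2.py <<'E'
from h import *
from scipy.optimize import least_squares
def t2(yc,N=6):
    for n in('top','side'):
        D=np.stack([manip.snapshot(n)[1] for _ in range(N)]);D[D==0]=np.nan
        d=np.nanmedian(D,0); P=cloud(n,d)
        x,y,z=P[...,0],P[...,1],P[...,2]
        m=(((x>435)&(x<443))|((x>405)&(x<413)))&(y>yc-47)&(y<yc+47)&(abs(z-91+0.23*(y-278))<9)
        q=P[m]
        r=least_squares(lambda p:p[0]+p[1]*(q[:,1]-yc)+p[2]*(q[:,0]-424)-q[:,2],[90,-.2,0],loss='soft_l1',f_scale=0.7)
        res=r.fun;C=np.linalg.inv(r.jac.T@r.jac)*np.median(abs(res))**2*2
        # foot edges
        print(n,len(q),'tilt',round(float(-np.arctan(r.x[1])),3),'+-',round(float(C[1,1]**.5),3),'z0',r.x[0].round(1),'pitch',r.x[2].round(3),'mad',np.median(abs(res)).round(2))
        m=(x>428)&(x<438)&(z>125)&(z<205)&(abs(y-yc-15)<75); q=P[m]
        # dial rim: outermost pts in y per z band
        e=[]
        for zz in np.arange(128,200,4):
            b=q[abs(q[:,2]-zz)<3]
            if len(b)>4: e+= [(b[:,1].min(),zz),(b[:,1].max(),zz)]
        e=np.array(e); c=least_squares(lambda p:np.hypot(e[:,0]-p[0],e[:,1]-p[1])-56,[yc+15,150],loss='soft_l1').x
        print('   dial centre',c.round(1))
    s=manip.state(); print('tcp',np.round(s['tcp_pos'],1),'F',np.round(s['force'],1),'t',s['time'])
if __name__=='__main__': import sys; t2(float(sys.argv[1]))
E
python3 t2.py 291
```

```text
top 132 tilt 0.227 +- 0.006 z0 88.4 pitch -0.024 mad 0.68
   dial centre [295.6 135.9]
side 108 tilt 0.244 +- 0.011 z0 89.3 pitch -0.063 mad 1.07
   dial centre [309.5 134.2]
tcp [423.7 328.  208. ] F [-0.8 -1.6  5.7] t 17.75t2.py:6: RuntimeWarning: All-NaN slice encountered
  d=np.nanmedian(D,0); P=cloud(n,d)
```

Tilt is about 0.235 rad, so one more small nudge left.

```bash
echo '[[2,0,0.3,0,20],[4,0,0.6,0,20],[5.5,0,0.9,0,20],[5.5,0,0.9,0,20],[5.5,0,0.9,0,20]]' > next.json && python3 -m inch next.json |grep -E "pos|force"
python3 t2.py 291 2>/dev/null; python3 gp.py E
```

```text
tcp_pos: [423.5, 333.6, 206.9]
force: [-0.2, -2.0, 3.7]
grasp_force: 43.4
top 132 tilt 0.273 +- 0.006 z0 89.0 pitch -0.004 mad 0.69
   dial centre [303.2 138.4]
side 110 tilt 0.277 +- 0.011 z0 90.0 pitch -0.076 mad 1.15
   dial centre [312.8 132.3]
tcp [423.5 333.6 206.8] F [-0.1 -2.   4.8] t 18.975
rel [-55.3   1.2  -8.2] turn -0.0 head 0.028 tcp [423.5 333.6 206.8] F [-0.1 -2.   4.8] M [-0.8  0.   0. ] w 23.6 g 43.4 t 18.975 j6 0.51
top foot 377 [427.5 278.8  91.8] min [398.  238.8  70.2] max [447.  344.2 107.2] rect [422.6 291.1] [ 47.6 105.3] 1.2
top dial 280 [426.3 285.8 180.8] min [406.3 252.6 135.6] max [433.7 339.9 205.3] rect [419.7 296.1] [26.4 86.9] 1.6
side foot 376 [432.2 300.   87. ] min [397.4 239.6  70. ] max [446.9 344.6 110.9] rect [423.9 292.5] [ 43.  107.9] 6.7
side dial 411 [427.  330.4 159.8] min [405.4 254.8 125.1] max [439.6 364.9 213.5] rect [428.7 310.4] [ 32.8 110.7] 11.0
```

View pics/E.png

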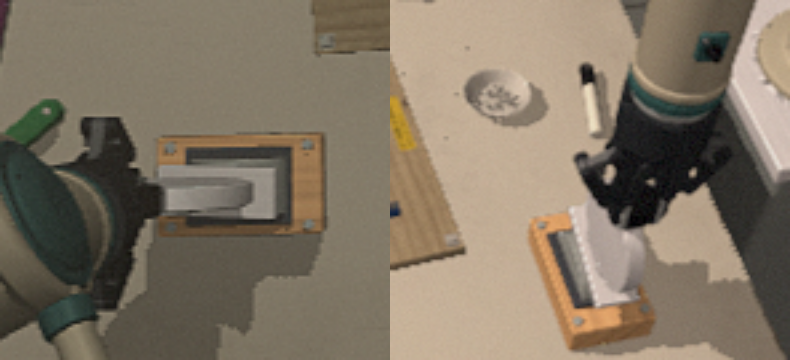

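The gauge leans left by about 0.275 rad and is square on the stud with about 8 N of contact. The index reads about 0.265 rad and everything is at rest, so I'll hand in.

```bash
echo '[[0,0,0,0,20],[0,0,0,0,20],[0,0,0,0,20],[0,0,0,0,20]]' > next.json && python3 -m inch next.json|grep -E "time|pos|force"; python3 -c "from workcell import manip;print(manip.sign_off())"
```

```text
time: 19.58
tcp_pos: [423.4, 333.6, 206.8]
force: [-0.6, -1.7, 5.1]
grasp_force: 43.4
the job is handed in; nothing more can be done
None
```

I handed the job in at 19.6 s with the gauge still gripped and lightly pressed on the stud (about 8 N), leaning left about 0.275 rad against an index I read from the image as about 0.265 rad; no camera could see the dial there, so the match is inferred from the measured tilt, and no verdict was returned.

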